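# Clamp the ice screw and start the sharpener

## Task

Sharpen the ice screw that lies in the green sharpener: push the raised black clamp flap down flat onto it, then switch the power on by pressing down the raised, white-striped end of the blue rocker, then hold the green button fully down for about a second and let it go. Only press with the fingertips, in that order; leave the red button and all the loose things on the bench alone.

Things in the scene. Friction and masses are not known exactly. Their poses are not given: they have to be found in the camera images.
- sharpener: Green plastic motor-driven ice screw sharpener, fixed on a dark steel plate 110 x 190 x 10 mm, 88 mm tall without its flap, with a steel ice screw lying in it along its y axis. Origin at the centre of the plate's underside, z up; -x is its front. The flap's hinge line runs along its y axis at x = +37 mm, 84 mm above the bench, between two green ears 88 mm high.
- flap (a joint): Angle of the black clamp flap (66 mm long from the hinge, 40 mm wide, 6 mm thick, yellow pad on top near the free end), in rad: 0 = raised 0.8 rad (46 degrees) above level, 0.8 = level over the screw, its stop. Starts between 0 and 0.2. A stiff hinge: it stays where it is left and takes about 2 N at the pad to move.
- flap_pad (a point): Middle of the yellow pad's top, 48 mm from the hinge line; moves with the flap. With the flap down it is 89 mm above the bench, straight in front (-x of the sharpener) of the hinge; fingertips pushed straight down from where it starts close the flap.
- rocker_box: Grey box 76 x 76 x 45 mm, fixed to the bench by its magnetic foot; origin at the centre of its underside, z up. The three boxes trade places from start to start. It carries the blue rocker, whose length lies along the box's x axis.
- rocker (a joint): Angle of the blue rocker (64 x 34 mm, two flat faces of 32 mm meeting in a shallow valley over the pivot) in rad: 0 = off, the striped face raised; 0.34 = on, the striped face level and the other one raised. Starts between 0 and 0.05. It stays where it is left and takes about 3 N at the stripe to move.
- rocker_on (a point): Middle of the white stripe on the striped face, 20 mm from the pivot towards the box's -x; moves with the rocker. About 64 mm above the bench when off, 57 mm when on.
- green_box: Grey box 76 x 76 x 45 mm, fixed to the bench by its magnetic foot; origin at the centre of its underside, z up. The three boxes trade places from start to start. It carries the green button.
- green_button (a joint): Travel of the green button in m: 0 = out, 0.006 = fully down. A spring pushes it back; fully down takes 5 N.
- green_button_top (a point): Centre of the top of the round green button (32 mm diameter), 67 mm above the bench when out, 61 mm when fully down; moves with it. Its black housing is 48 mm wide and 57 mm above the bench. Press straight down.
- red_box: Grey box 76 x 76 x 45 mm, fixed to the bench by its magnetic foot; origin at the centre of its underside, z up. The three boxes trade places from start to start. It carries the red stop button.
- red_button (a joint): Travel of the red button in m: 0 = out, 0.006 = fully down. Not to be pressed.
- red_button_top (a point): Centre of the top of the round red button (32 mm diameter), 67 mm above the bench.
- ice_screw: Loose steel ice screw lying on the bench along its y axis, 205 mm long, 17 mm thick. Bystander; origin under its middle.
- mug: White ceramic mug, 80 mm wide, 92 mm tall, handle towards its +y. Bystander; origin at the centre of its base.
- nut_tool: Flat nut tool lying along its y axis, orange handle and steel blade, 210 mm long, 8 mm thick. Bystander; origin on its underside near the middle.
- tin: Round aluminium tin with a twist cap, 71 mm across, 40 mm tall. Bystander; origin at the centre of its base.
- carabiner: Silver carabiner lying flat, 110 mm long along its y axis, 58 mm wide, 12 mm thick. Bystander; origin under its middle.
- brush: Brush lying along its x axis, 180 mm long, under 30 mm high. Bystander; origin on its underside near the middle.

How it is judged:
On the way, in this order (a step that is already met when the one before it is completed fails the run):
1. the clamp flap is pushed down flat (value of joint flap above 0.72 rad), for 0.1 s.
2. the rocker is switched on (value of joint rocker above 0.27 rad), for 0.1 s.
3. the green button is held fully down by the fingers (value of joint green_button above 0.0045 m and contact force between the fingers and green_box above 1 N), for 0.6 s.
At the end, for the whole second after the job is handed in: The flap is down (joint above 0.72 of 0.8 rad), the rocker on (above 0.27 of 0.34 rad), the green button was held down at least 0.6 s (beyond 4.5 of 6 mm) and is out again (under 1.5 mm), the red button is out, and the loose things lie still, within 20 mm of where they were (value of joint flap above 0.72 rad and value of joint rocker above 0.27 rad and value of joint each of green_button, red_button below 0.0015 m and linear speed of each of ice_screw, mug, nut_tool, tin, carabiner, brush below 0.02 m/s); the robot touches nothing.
It fails at once if the rocker is switched on before the flap is down (value of joint rocker above 0.2 rad and value of joint flap below 0.7 rad).
It fails at once if the green button is pressed before the flap is down and the power on (value of joint green_button above 0.003 m and (value of joint flap below 0.7 rad or value of joint rocker below 0.25 rad)).
It fails at once if the red button is pressed (value of joint red_button above 0.002 m).
It fails at once if a loose thing is lifted, carried or pushed away (distance of any of ice_screw, mug, nut_tool, tin, carabiner, brush from where it was at the start of the episode above 0.02 m).
It also fails if it takes over 58 s, if anything falls off the work surface, if the arm or the gripper's body presses on something with over 40 N, if the wrist force passes 120 N, or if a joint passes its speed limit or range.

## Robot

A 7-joint arm with a two-finger parallel gripper is mounted at the origin on the work surface. World frame = base frame: x ahead of the robot, y to its left, z up, the work surface at z = 0. Lengths are in m, angles in rad, forces in N, time in s.
With the tool pointing down it reaches from about 0.425 to 0.95 m from the base axis. Payload 4.7 kg.
Tool frame: the origin (TCP) lies between the finger pads; the fingertips stand 19 mm ahead of it and the grasp point (between the pads) is the TCP; z points along the fingers, x is the direction in which the jaws open and shut, and the axes are right-handed (so a half turn about z gives the same grasp; the last joint's range is limited). The gripper opens to 87 mm and grips with 3 to 60 N. Pads are 19 mm wide; open, the fingers measure 117 mm over their backs; the gripper's body (75 mm by 190 mm) begins 51 mm behind the grasp point.
Start: joints at [-1.297, 0.469, -0.049, 1.532, 0.024, 1.141, -0.082], TCP at [0.201, 0.644, 0.242] pointing down, gripper open.
Joint ranges: [-2.59, 2.59], [-0.33, 1.99], [-1.39, 1.29], [0.1, 2.45], [-1.04, 4.18], [0.21, 1.99], [-2.66, 2.66]. Speed limits (rad/s): [2.57, 2.57, 3.14, 3.14, 3.14, 3.14, 3.14].

## Interface

Orientations are given as a unit quaternion [x, y, z, w].
In Python, from cell import arm, viewer gives the robot as it stands. The module is installed in compiled form; this text tells all that it offers.
- The arm moves only by the tool jog_arm, never from a script. Its argument "motion" is a list of rows, each a list of 4 numbers: the shift along the world's x, y, z normalised to -1 to 1, where 1 is 50 cm, then the turn about the world's z normalised to -1 to 1, where 1 is 5 degrees. In form: [[dx, dy, dz, spin], ...]. A call has 1 to 10 rows; each row shifts and turns the pose as measured when the row begins; what a row does not reach is not made up. A row lasts 1/12 s, in which the tool goes at most 41.7 mm and 7.16 degrees, less where a joint would pass 70% of its speed; a pose out of reach is approached as far as the arm can. A call with a number of a shift or a turn outside -1 to 1 is refused whole. A call with a gripper value outside its range is refused whole. "fingers" is the closure, from -1 (fully open) to 1 (shut), so that 0 is half open, set as the call begins (left out, the last holds). The fingers move at their own pace and stop on an object; "newtons" is the grip in N (left out, the last holds). Time passes only in rows, so rows that do not move let the fingers close. It gives the time, the measured TCP pose, the force and the opening at its end, in the units of the state.
- arm.observe(): the state, without advancing time (a new reading comes with each control period).
- viewer.snapshot(name): name is "side" or "top" or "wrist"; returns the picture (420x560x3 uint8, red, green, blue); there is no depth.
- viewer.camera_model(name): a dict with "camera_matrix" (3x3 intrinsics, pixels), "T" (4x4, takes a point from camera to world coordinates). Camera axes: x right, y down, z forward; pixel columns grow to the right and rows downward; lengths in m; the calibration is good to about 2 mm. A picture is of the moment at which its call begins: read the wrist's pose just before it. camera_model takes no time and is no camera call; for the wrist camera it gives the pose at the moment of the call.
- arm.close_job(): hands the job in, once; it reports no verdict.
The state is a dict: "clock": time; "joint_positions": joint angles; "joint_vel": joint speeds; "joint_efforts": joint torques, N m; "tool_pos": TCP position; "tool_rot": TCP orientation; "ft_force": force on the tool from outside, world axes, zero at the start; "ft_torque": the same for the moment, N m; "grip_width": finger opening in m.
Only numpy, scipy, OpenCV 4.12 (cv2) and the standard library are available. Lean on these libraries where they do the work, as an engineer would, in place of code of your own. Each camera call takes 0.05 s, during which the arm holds its last target. There are 200 camera calls.

## Working session

There is one attempt and no reset: what is moved stays moved. The work goes in short steps, Python scripts to look and compute and a tool call to move; the robot and the scene stay as the last step left them, time stands still between calls to the robot, and variables do not carry over. Pictures are saved under pics/ and viewed, about 8 in all and at most 12, crops included, and the job is handed in when it is done.

Besides the shell and the picture viewer there is one more tool, called after "Call:" as a command line: name --pt "numbers of a row" for each row, then --argument value for the rest. jog_arm: Moves the arm, as the interface text tells. Scaled input: -1 to 1 covers 50 cm each way for a shift and 5 degrees each way for a turn. Its arguments: {"type":"object","properties":{"motion":{"type":"array"},"fingers":{"type":"number"},"newtons":{"type":"number"}},"required":["motion"]}

```bash
mkdir -p pics; python3 - <<'E'
from cell import arm, viewer
import cv2,numpy as np
for n in("top","side"):
    cv2.imwrite(f"pics/{n}0.png",viewer.snapshot(n)[:,:,::-1])
    m=viewer.camera_model(n);print(n,np.round(m["camera_matrix"],1).tolist(),np.round(m["T"],3).tolist())
s=arm.observe();print(s["clock"],s["tool_pos"],s["tool_rot"],s["ft_force"],s["grip_width"])
E
```

```text
top [[472.7, 0.0, 281.4], [0.0, 472.7, 215.0], [0.0, 0.0, 1.0]] [[0.014, -0.996, 0.089, 0.439], [-1.0, -0.013, 0.015, -0.004], [-0.014, -0.089, -0.996, 1.282], [0.0, 0.0, 0.0, 1.0]]
side [[445.0, 0.0, 288.9], [0.0, 445.0, 206.4], [0.0, 0.0, 1.0]] [[0.986, -0.126, 0.106, 0.456], [-0.164, -0.689, 0.706, -0.712], [-0.016, -0.714, -0.7, 0.813], [0.0, 0.0, 0.0, 1.0]]
0.1 [0.20111566 0.64382737 0.2405986 ] [ 8.05657982e-01  5.92380342e-01 -6.83513797e-04  5.28658835e-04] [-0.08871217 -0.27093976 -1.02285738] 0.08686971580409449
```

View pics/top0.png

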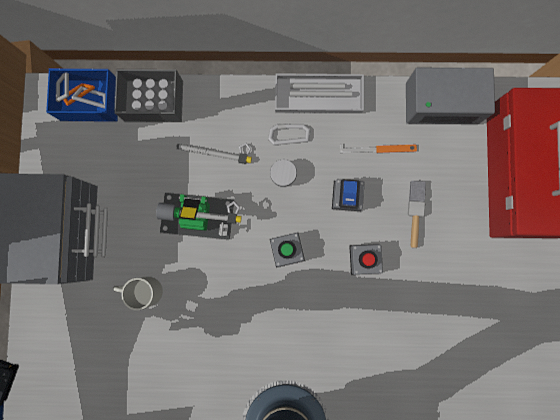

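View pics/side0.png

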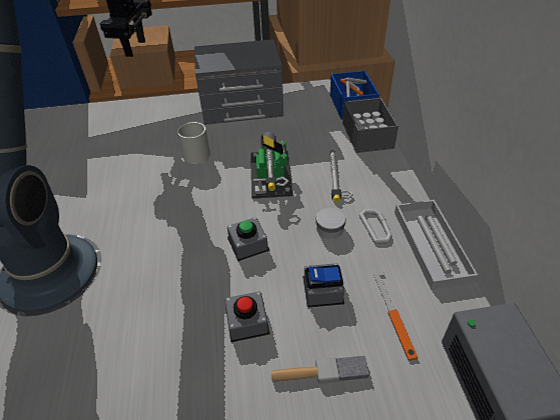

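The top view shows the sharpener near pixel (198,213), with its yellow pad near (188,212). The rocker is at (349,192), the green button at (288,249) and the red button at (368,259). Next I'll enlarge these areas.

```bash
cat > h.py <<'E'
import numpy as np
from cell import viewer
def px(n,u,v,z,m=None):
    m=m or viewer.camera_model(n);T=m["T"]
    d=T[:3,:3]@np.linalg.solve(m["camera_matrix"],[u,v,1]);return np.round(T[:3,3]+d*(z-T[2,3])/d[2],4)
def proj(n,p,m=None):
    m=m or viewer.camera_model(n);T=m["T"];c=m["camera_matrix"]@(T[:3,:3].T@(np.array(p)-T[:3,3]));return np.round(c[:2]/c[2],1)
E
python3 - <<'E'
import cv2,numpy as np
t=cv2.imread("pics/top0.png");s=cv2.imread("pics/side0.png")
r=lambda a,y,x,h,w:cv2.resize(a[y:y+h,x:x+w],(400,300),interpolation=cv2.INTER_CUBIC)
cv2.imwrite("pics/crop.png",np.vstack([np.hstack([r(t,180,150,75,100),r(t,170,320,45,60)]),np.hstack([r(s,125,230,75,100),r(s,255,293,45,60)])]))
h=cv2.cvtColor(t,cv2.COLOR_BGR2HSV)
from h import px
for nm,(lo,hi),z,(x0,x1,y0,y1) in [("green",((45,120,60),(80,255,255)),.067,(270,310,230,270)),("red",((0,150,80),(8,255,255)),.067,(350,390,240,280)),("blue",((100,100,40),(130,255,255)),.058,(330,370,170,220)),("yellow",((20,150,120),(32,255,255)),.125,(175,205,200,225))]:
    m=cv2.inRange(h,lo,hi);k=np.zeros_like(m);k[y0:y1,x0:x1]=m[y0:y1,x0:x1]
    p=np.argwhere(k)[:,::-1].astype(np.float32);c=p.mean(0);print(nm,len(p),c,px("top",*c,z),cv2.minAreaRect(p))
E
```

```text
green 126 [286.5 249. ] [ 4.608e-01 -3.000e-04  6.700e-02] ((286.5, 249.0), (12.0, 11.0), 90.0)
red 130 [368.33847 259.06924] [ 0.438  -0.2095  0.067 ] ((368.0, 259.0), (12.0, 12.0), 90.0)
blue 295 [349.55255 191.95932] [ 0.6115 -0.1626  0.058 ] ((349.46209716796875, 192.45516967773438), (13.121186256408691, 24.08319091796875), 4.763641834259033)
yellow 135 [188.05185 211.98518] [0.5475 0.2434 0.125 ] ((188.00999450683594, 211.92999267578125), (13.57645034790039, 10.040916442871094), 8.130102157592773)
```

View pics/crop.png

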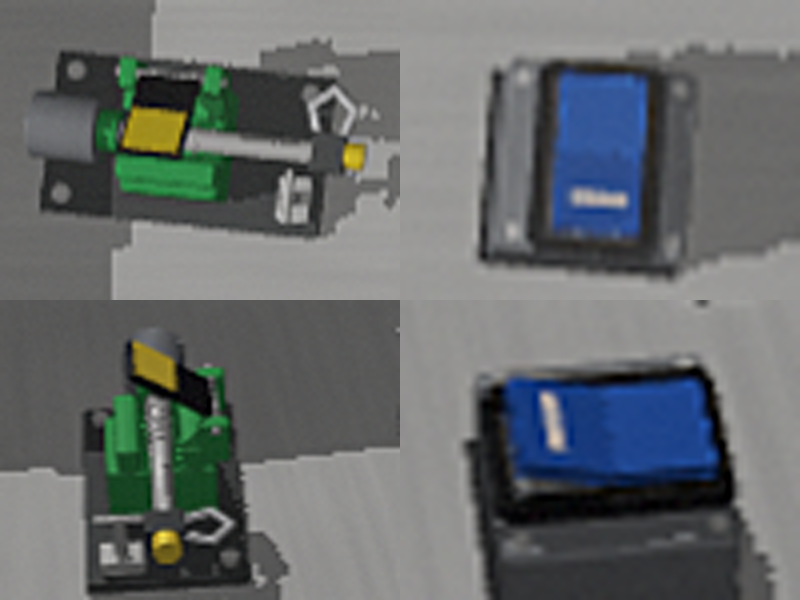

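```bash
python3 - <<'E'
from h import *
import scipy.optimize as o
def tri(a,b):
    f=lambda p:np.r_[proj("top",p)-a,proj("side",p)-b]
    r=o.least_squares(f,[.5,0,.06],diff_step=1e-3);return np.round(r.x,4),np.round(r.fun,1)
print("pad",tri([188,212],[268.3,141.5]));print("stripe",tri([350,199.7],[316,273]))
print("hinge ears top", px("top",181.7,197.5,.086),px("top",203.5,198,.086))
print("stripe z64",px("top",350,199.7,.064),px("side",316,273,.064))
print("green",px("side",246.5,229,.067),px("top",287.5,249,.067))
for z in(.112,.118,.122):print(px("top",188,212,z),px("side",268.3,141.5,z))
E
```

```text
pad (array([0.5291, 0.    , 0.2923]), array([98.5,  2.5,  2. , -0.5]))
stripe (array([ 0.6269,  0.    , -0.1745]), array([-62.7,  -2.9,  -2.4,   4. ]))
hinge ears top [0.5881 0.2692 0.086 ] [0.5875 0.2133 0.086 ]
stripe z64 [ 0.5904 -0.163   0.064 ] [ 0.5926 -0.1628  0.064 ]
green [ 0.462  -0.0157  0.067 ] [ 0.4608 -0.0029  0.067 ]
[0.5486 0.2463 0.112 ] [0.5489 0.2455 0.112 ]
[0.5481 0.245  0.118 ] [0.5481 0.2373 0.118 ]
[0.5477 0.2441 0.122 ] [0.5475 0.2318 0.122 ]
```

Call:
jog_arm --pt "0.08 -0.08 0 1" --pt "0.08 -0.08 0 1" --pt "0.08 -0.08 0 0.2" --pt "0.08 -0.08 0 0" --pt "0.08 -0.08 0 0" --pt "0.08 -0.08 0 0" --pt "0.08 -0.08 0 0" --pt "0.08 -0.08 0 0" --fingers 1 --newtons 20

```text
clock: 0.77
tool_pos: [0.4333, 0.4023, 0.237]
tool_rot: [0.733, 0.68, -0.005, -0.003]
ft_force: [0.8, 0.4, -0.6]
grip_width: 0.0417
```

Call:
jog_arm --pt "0.046 -0.063 0 0" --pt "0.046 -0.063 0 0" --pt "0.046 -0.063 0 0" --pt "0.046 -0.063 0 0" --pt "0.04 -0.06 0 0" --pt "0 0 0 0" --pt "0 0 0 0"

```text
clock: 1.35
tool_pos: [0.5555, 0.225, 0.2346]
tool_rot: [0.739, 0.673, -0.008, 0.0]
ft_force: [-0.3, 1.1, -0.8]
grip_width: 0.0018
```

Call:
jog_arm --pt "-0.019 0.041 -0.04 0" --pt "0 0 -0.04 0" --pt "0 0 -0.02 0" --pt "0 0 0 0"

```text
clock: 1.68
tool_pos: [0.5459, 0.2458, 0.1832]
tool_rot: [0.74, 0.672, -0.007, 0.001]
ft_force: [-0.6, 0.8, 0.7]
grip_width: 0.0003
```

```bash
python3 - <<'E'
from cell import arm, viewer
import cv2,numpy as np
print(arm.observe()["tool_pos"])
w=viewer.snapshot("wrist")[:,:,::-1];s=viewer.snapshot("side")[:,:,::-1]
cv2.imwrite("pics/a.png",np.hstack([cv2.resize(w,(400,300)),cv2.resize(s[80:200,190:350],(400,300))]))
E
```

```text
[0.54589424 0.24576943 0.18319835]
```

View pics/a.png

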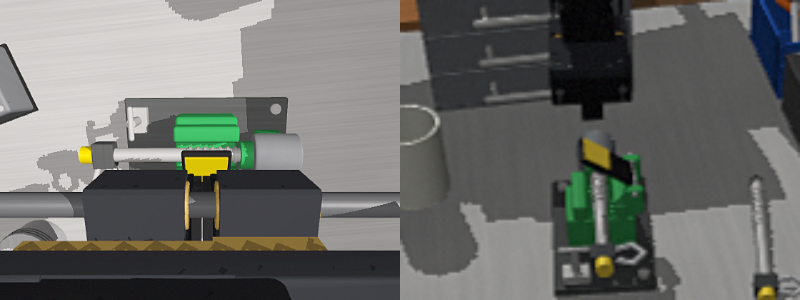

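The wrist view shows the yellow pad at (206,165), centred on the shut fingers. I'll push straight down from here.

Call:
jog_arm --pt "0 0 -0.04 0" --pt "0 0 -0.03 0" --pt "0 0 -0.02 0" --pt "0 0 -0.016 0" --pt "0 0 -0.016 0" --pt "0 0 -0.016 0" --pt "0 0 0 0"

```text
clock: 2.37
tool_pos: [0.5522, 0.2486, 0.1208]
tool_rot: [0.74, 0.672, 0.002, 0.003]
ft_force: [-0.3, 0.2, 0.3]
grip_width: 0.0005
```

Call:
jog_arm --pt "-0.014 -0.005 -0.008 0" --pt "0 0 -0.012 0" --pt "0 0 -0.01 0" --pt "0 0 0 0"

```text
clock: 2.7
tool_pos: [0.5461, 0.2467, 0.1066]
tool_rot: [0.74, 0.672, 0.004, 0.004]
ft_force: [0.6, 0.1, 0.9]
grip_width: 0.0003
```

Call:
jog_arm --pt "0 0 -0.008 0" --pt "0 0 -0.008 0" --pt "0 0 -0.008 0"

```text
clock: 2.95
tool_pos: [0.5463, 0.2469, 0.1058]
tool_rot: [0.741, 0.672, 0.004, 0.003]
ft_force: [-8.8, -3.5, 25.6]
grip_width: 0.0004
```

At the stop (25 N). Lift and check.

Call:
jog_arm --pt "0 0 0.06 0" --pt "0 0 0.07 0" --pt "0 -0.07 0.06 0" --pt "0.01 -0.08 0 0" --pt "0.01 -0.08 0 0" --pt "0.01 -0.08 0 0" --pt "0.01 -0.08 0 0" --pt "0.01 -0.08 0 0" --pt "0.01 -0.08 0 0" --pt "0 0 0 0"

```text
clock: 3.78
tool_pos: [0.5728, -0.0322, 0.2048]
tool_rot: [0.737, 0.676, 0.006, 0.004]
ft_force: [-0.9, -0.5, -0.4]
grip_width: 0.0006
```

```bash
python3 - <<'E'
from cell import arm, viewer
import cv2,numpy as np
t=viewer.snapshot("top")[:,:,::-1];s=viewer.snapshot("side")[:,:,::-1]
cv2.imwrite("pics/b.png",np.hstack([cv2.resize(t[170:260,140:260],(400,300)),cv2.resize(s[110:200,220:340],(400,300))]))
E
```

```text
(no output)
```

View pics/b.png

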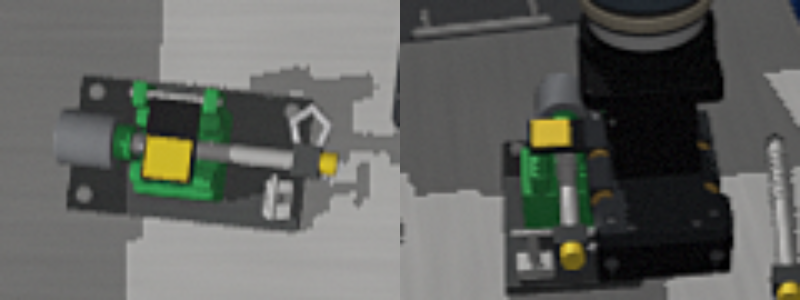

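The flap lies flat, with the pad at (168,158) in the left crop. Next is the rocker stripe at (0.591, -0.163).

Call:
jog_arm --pt "0.01 -0.07 -0.02 0" --pt "0.01 -0.07 -0.02 0" --pt "0.01 -0.07 -0.02 0" --pt "0.006 -0.05 -0.02 0" --pt "0 0 0 0" --pt "0 0 0 0"

```text
clock: 4.38
tool_pos: [0.5923, -0.1431, 0.1615]
tool_rot: [0.726, 0.687, 0.01, -0.002]
ft_force: [0.0, -0.1, -0.7]
grip_width: -0.0
```

Call:
jog_arm --pt "-0.002 -0.04 -0.04 0" --pt "0 0 -0.02 0" --pt "0 0 0 0"

```text
clock: 4.63
tool_pos: [0.5932, -0.1555, 0.131]
tool_rot: [0.723, 0.691, 0.012, -0.003]
ft_force: [-0.1, 1.7, -0.2]
grip_width: 0.0005
```

```bash
python3 - <<'E'
from cell import arm, viewer
import cv2,numpy as np
print(arm.observe()["tool_pos"])
t=viewer.snapshot("wrist")[:,:,::-1];s=viewer.snapshot("side")[:,:,::-1]
cv2.imwrite("pics/c.png",np.hstack([cv2.resize(t,(400,300)),cv2.resize(s[230:305,270:370],(400,300))]))
E
```

```text
[ 0.59319909 -0.15554472  0.13095958]
```

View pics/c.png

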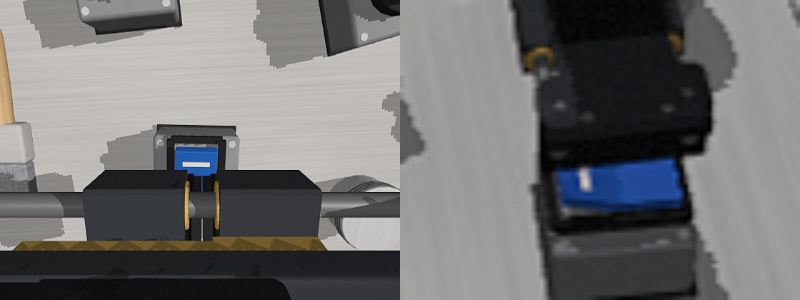

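The stripe, at (196,164) in the wrist view, is just beside the finger axis, which agrees with the measured offset. I'll correct for that and press.

Call:
jog_arm --pt "-0.006 -0.017 -0.03 0" --pt "-0.002 -0.004 -0.03 0" --pt "0 0 -0.02 0" --pt "0 0 0 0"

```text
clock: 5.07
tool_pos: [0.5936, -0.1607, 0.0958]
tool_rot: [0.72, 0.694, 0.016, 0.001]
ft_force: [-1.3, -0.4, 0.1]
grip_width: 0.0005
```

Call:
jog_arm --pt "-0.008 -0.004 -0.014 0" --pt "-0.002 0 -0.012 0" --pt "0 0 -0.012 0" --pt "0 0 -0.01 0" --pt "0 0 -0.006 0"

```text
clock: 5.48
tool_pos: [0.5903, -0.161, 0.0759]
tool_rot: [0.719, 0.695, 0.017, 0.001]
ft_force: [-10.5, 3.4, 31.8]
grip_width: 0.0006
```

Call:
jog_arm --pt "0 0 0.06 0" --pt "0 0 0.08 0" --pt "-0.06 0.05 0.02 0" --pt "-0.06 0.06 0 0" --pt "-0.06 0.06 0 0" --pt "-0.04 0.06 0 0" --pt "-0.03 0.06 0 0" --pt "0 0 0 0" --pt "0 0 0 0"

```text
clock: 6.23
tool_pos: [0.4628, -0.0131, 0.1618]
tool_rot: [0.72, 0.694, 0.022, 0.006]
ft_force: [0.1, -0.3, -0.3]
grip_width: 0.0002
```

```bash
python3 - <<'E'
from cell import arm, viewer
from h import *
import cv2,numpy as np
p=arm.observe()["tool_pos"];print(p)
S=viewer.snapshot("side")[:,:,::-1];t=viewer.snapshot("top")[:,:,::-1];w=viewer.snapshot("wrist")[:,:,::-1]
print("fingertip in side",proj("side",p-[0,0,.019]),"green pred side",proj("side",[.461,-.003,.067]),proj("top",[.461,-.003,.067]))
r=lambda a:cv2.resize(a,(400,300))
cv2.imwrite("pics/d.png",np.vstack([np.hstack([r(t[170:215,320:380]),r(S[255:300,293:353])]),np.hstack([r(w),r(S[190:265,200:300])])]))
E
```

```text
[ 0.4628205  -0.01311526  0.16177057]
fingertip in side [243.9 204.4] green pred side [245.5 225.1] [287.6 248.9]
```

View pics/d.png

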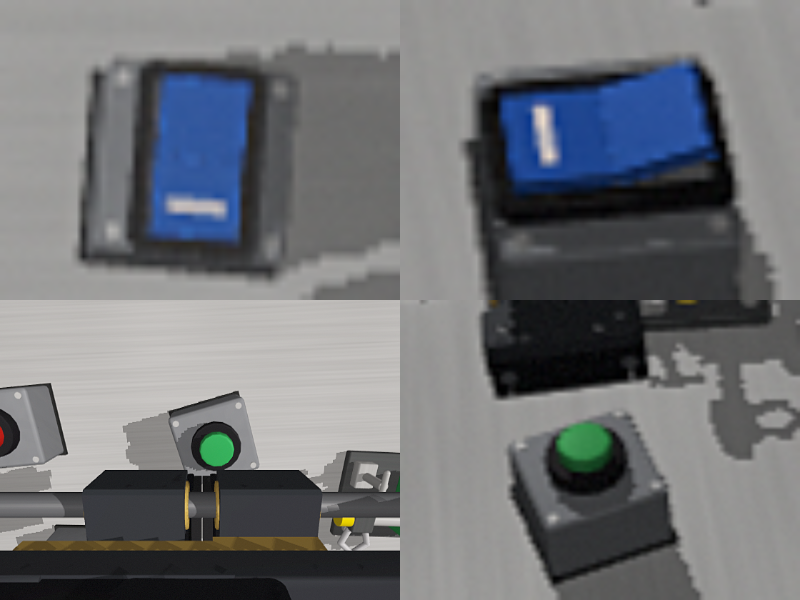

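The rocker is on, with the striped face level. The green button is at (583,447) in the lower right crop, as predicted. I'll centre on it and descend.

Call:
jog_arm --pt "-0.004 0.018 -0.04 0" --pt "-0.004 0.006 -0.04 0" --pt "-0.002 0 -0.04 0" --pt "0 0 -0.02 0" --pt "0 0 0 0"

```text
clock: 6.8
tool_pos: [0.4654, -0.0091, 0.09]
tool_rot: [0.725, 0.688, 0.024, 0.01]
ft_force: [-0.2, -0.4, 1.0]
grip_width: 0.0002
```

Call:
jog_arm --pt "-0.012 0.01 0 0" --pt "-0.004 0.004 0 0" --pt "0 0 -0.012 0" --pt "0 0 -0.012 0" --pt "0 0 -0.01 0" --pt "0 0 -0.006 0"

```text
clock: 7.3
tool_pos: [0.4595, -0.0043, 0.0799]
tool_rot: [0.728, 0.685, 0.024, 0.009]
ft_force: [-13.2, 0.1, 37.0]
grip_width: 0.0005
```

Fully down. Hold with a light downward bias.

Call:
jog_arm --pt "0 0 -0.004 0" --pt "0 0 -0.004 0" --pt "0 0 -0.004 0" --pt "0 0 -0.004 0" --pt "0 0 -0.004 0" --pt "0 0 -0.004 0" --pt "0 0 -0.004 0" --pt "0 0 -0.004 0" --pt "0 0 -0.004 0" --pt "0 0 -0.004 0"

```text
clock: 8.13
tool_pos: [0.4594, -0.0044, 0.0802]
tool_rot: [0.728, 0.685, 0.028, 0.007]
ft_force: [-7.9, -0.5, 23.0]
grip_width: 0.0009
```

Call:
jog_arm --pt "0 0 -0.004 0" --pt "0 0 -0.004 0" --pt "0 0 0.05 0" --pt "0 0 0.07 0" --pt "0 0 0.08 0" --pt "0 0 0.08 0" --pt "0 0 0 0" --pt "0 0 0 0" --pt "0 0 0 0"

```text
clock: 8.88
tool_pos: [0.4604, -0.0049, 0.2295]
tool_rot: [0.729, 0.684, 0.032, 0.01]
ft_force: [0.5, 0.6, 0.7]
grip_width: 0.0005
```

```bash
python3 - <<'E'
from cell import arm, viewer
import cv2,numpy as np
s=arm.observe();print(s["clock"],s["tool_pos"],s["ft_force"],np.abs(s["joint_vel"]).max())
S=viewer.snapshot("side")[:,:,::-1];t=viewer.snapshot("top")[:,:,::-1]
cv2.imwrite("pics/e.png",np.hstack([cv2.resize(t[110:320,110:440],(400,300)),cv2.resize(S[110:410,170:420],(400,480))[:300]]))
cv2.imwrite("pics/e.png",cv2.resize(S,(800,600)))
a=cv2.imread("pics/side0.png");d=cv2.absdiff(a,np.ascontiguousarray(S)).max(2)
for n,(x,y,w,h) in dict(tin=(310,200,40,38),biner=(355,205,40,45),nut=(370,270,50,95),brush=(268,350,105,35),screw=(322,148,34,58),mug=(175,118,38,48),red=(230,290,35,30)).items(): print(n,(d[y:y+h,x:x+w]>40).mean().round(3))
E
```

```text
8.8833 [ 0.46040573 -0.00493966  0.22946731] [0.45762662 0.58810265 0.66037469] 0.013276029763579599
tin 0.0
biner 0.0
nut 0.0
brush 0.259
screw 0.0
mug 0.095
red 0.0
```

View pics/e.png

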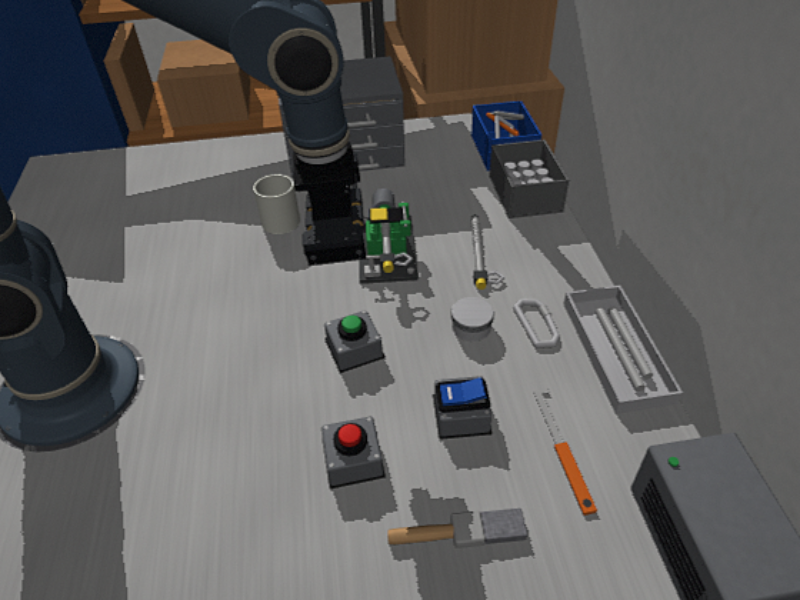

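The flap is flat at (383,214), the rocker is on at (462,391), the green button is out at (351,325), and the arm is clear. The brush and mug differences come from shadows and from the gripper now overlapping the view. Both are where they were.

```bash
python3 -c "
from cell import arm
arm.close_job()"
```

```text
the job is handed in; nothing more can be done
```

I did all three steps in order with the shut fingertips, and handed the job in at about 9 s on the robot's clock.

1. **Flap:** I pushed it down to its stop at about 26 N, and pictures afterwards show it flat.
2. **Rocker:** I pressed the striped end to its stop at about 32 N, and pictures show the striped face level.
3. **Green button:** I held it fully down for about 1 s at 23–37 N, then let it go. It looks out again.

The last picture shows the flap down, the rocker on, the arm clear of everything and the red button untouched.

A pixel comparison with the first side view found no change around the tin, carabiner, nut tool, loose ice screw or red button. It did flag the brush (26 % of its area) and the mug (9.5 %). I put those down to moved shadows and the gripper overlapping the view; by eye both are where they were, but I did not measure them again. I could not read the flap, rocker and button values directly, so those results rest on contact heights, forces and pictures.

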